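# Set the cheese portioner's stop and hold the block in its corner

### The job

On the cheese portioner, turn the black handwheel until the blue pointer of the side stop stands level with the red clip on the scale, and let go of the wheel. Then put the yellow block of cheese on the board and press it into the corner, long side flush along the back fence and one end against the stop, without shifting the stop off the clip. Finish still holding it pressed firmly against both; set the stop only with the wheel, and do not disturb the tub, the carton or the red cheese.

Things in the scene. Friction and masses are not known exactly. Their poses are not given: they have to be found in the camera images.
- board: Green portioner board fixed on the table, 12 mm thick; place and yaw vary. Origin on the table surface; in its frame it spans x -120..90, y -130..215 mm, +x away from the robot. Beyond the back fence a folded wire bow lies at y -12 mm, up to 55 mm high, to x 280 mm. A gearbox 62 mm square, up to 38 mm above the table, carries the handwheel. The scale rail is on the near edge.
- back_fence: Fixed steel fence along the board's y, 235 mm long, 12 mm thick, 20 mm high above the board. Origin: middle of its near (-x) face, at the board's top surface; the face is the plane x = 0 of this frame, the cheese goes on its -x side. Axes as the board's.
- stop: Sliding side stop: steel bar along the board's x, 126 mm long, 12 thick, 20 high above the board; axes as the board's. Origin: middle of its inner (-y) face at the board's top; the cheese goes on its -y side. Slides only along the board's y, driven by the handwheel; holds against a push of at least 25 N. With the back fence it forms the corner, towards the board's +x, +y.
- stop_pointer (a point): Tip of the stop's blue pointer, 8 mm wide, beside the scale rail at the board's near edge. It must stand level (same y in the board's frame) with the centre of the red clip.
- clip: Red clip, 14 x 8 (y) x 12 mm, fixed on the scale rail, marking where the pointer must stand; origin at its underside's centre, axes as the board's. At the start it is 16 to 32 mm to the -y side of the pointer.
- handwheel (a joint): Angle of the handwheel in rad, 0 at the start, growing clockwise seen from above, range 0 to 4.5. Each rad clockwise moves the stop 10 mm in the board's -y (away from the wheel). About 0.35 Nm turns it; it stays where it is left.
- handwheel_grip (a point): Centre of the black handwheel, on its upright axis, half-way up the rim. The wheel is a knurled disc 60 mm in diameter and 24 mm thick (52 to 76 mm above the table), with a yellow line on top; grip it from above across its rim.
- cheese_center (a point): Centre of the yellow block of cheese, 56 (x) x 110 (y) x 58 mm (z), 0.25 to 0.5 kg, rigid; starts flat on the bare table, to the robot's right. Axes: x across its width, y along its length. Gripped across its 56 mm width in the upper half, the fingers pass above the 20 mm fences. Either end may go against the stop.
- cheese: The same block; origin at the centre of its underside.
- tub: White tub with green lid, 84 mm diameter, 75 mm high, loose; origin under its centre. Bystander.
- carton: Small cardboard carton 90 x 130 x 65 mm, loose; origin under its centre. Bystander.
- round_cheese: Flat round red-waxed cheese, 90 mm diameter, 45 mm high, loose; origin under its centre. Bystander.

How it is judged:
On the way:
1. the stop's pointer has been set level with the red clip (within 4 mm) by the handwheel and the wheel is at rest, the cheese not yet touching the stop (y of stop_pointer in the frame of clip between -0.004 and 0.004 m and velocity of joint handwheel between -0.05 and 0.05 rad/s and contact force between cheese and stop below 0.1 N), for 0.2 s.
At the end, for the whole second after the job is handed in: For the last second the fingers hold the cheese (over 2 N) flat on the board, at rest, pressed on the back fence and on the stop with over 1.5 N each, its centre within 4 mm and its length within 0.04 rad of flush; the pointer is within 4 mm of the clip's centre (y of stop_pointer in the frame of clip between -0.004 and 0.004 m and contact force between cheese and back_fence above 1.5 N and contact force between cheese and stop above 1.5 N and contact force between the fingers and cheese above 2 N and x of cheese_center in the frame of back_fence between -0.032 and -0.024 m and y of cheese_center in the frame of stop between -0.059 and -0.051 m and z of cheese_center in the frame of board between 0.037 and 0.046 m and angle between the y axis of cheese and the y axis of board, either way round below 0.04 rad and linear speed of cheese below 0.01 m/s); the arm keeps its last pose, push and grip.
It fails at once if the robot shoves the stop directly with more than 15 N (contact force between any of the fingers, the arm and stop above 15 N).
It fails at once if the tub is moved more than 30 mm or tipped (distance of tub from where it was at the start of the episode above 0.03 m or angle between tub's own z axis and vertical above 0.4 rad).
It fails at once if the carton is moved more than 30 mm or tipped (distance of carton from where it was at the start of the episode above 0.03 m or angle between carton's own z axis and vertical above 0.4 rad).
It fails at once if the round cheese is moved more than 30 mm or tipped (distance of round_cheese from where it was at the start of the episode above 0.03 m or angle between round_cheese's own z axis and vertical above 0.4 rad).
It also fails if it takes over 64 s, if anything falls off the work surface, if the arm or the gripper's body presses on something with over 40 N, if the wrist force passes 120 N, or if a joint passes its speed limit or range.

### The arm

A 7-joint arm with a two-finger parallel gripper is mounted at the origin on the work surface. World frame = base frame: x ahead of the robot, y to its left, z up, the work surface at z = 0. Lengths are in m, angles in rad, forces in N, time in s.
With the tool pointing down it reaches from about 0.425 to 0.875 m from the base axis. Payload 9.9 kg.
Tool frame: the origin (TCP) lies at the very end of the fingers, on their centre line; the grasp point (between the pads) lies 19 mm behind it (bot.pinch_z is the distance from the TCP to the grasp point, in m); z points along the fingers, y is the line along which they close (so a half turn about z gives the same grasp; the last joint's range is limited). The gripper opens to 85 mm and grips with 20 to 120 N. Pads are 22 mm wide; open, the fingers measure 114 mm over their backs; the gripper's body (76 mm by 85 mm) begins 54 mm behind the grasp point. The pads swing forward as they close: fully open they stand 13 mm farther back than shut.
Start: joints at [1.195, 0.576, 0.025, 1.437, -0.015, 1.129, -0.057], TCP at [0.194, -0.646, 0.231] pointing down, gripper open.
Joint ranges: [-2.76, 2.76], [-0.34, 2.15], [-1.52, 1.57], [0.19, 2.46], [-1.09, 4.23], [0.17, 1.99], [-2.82, 2.82]. Speed limits (rad/s): [2.22, 2.22, 3.01, 3.01, 3.14, 3.14, 3.14].

### API

Orientations are given as a unit quaternion [w, x, y, z].
In Python, from cell import bot, imaging gives the robot as it stands. The module is installed in compiled form; this text tells all that it offers.
- The arm moves only by the tool jog_arm, never from a script. Its argument "increments" is a list of rows, each a list of 7 numbers: the turn, a rotation vector about the world's x, y, z in rad, then the shift along the world's x, y, z in cm, then the closure, from -1 (fully open) to 1 (shut), so that 0 is half open. A call has 1 to 12 rows; each row shifts and turns the commanded pose from where the row before left it; what a row does not reach is not made up. A row lasts 1/8 s, in which the tool goes at most 62.5 mm and 10.7 degrees, less where a joint would pass 70% of its speed; a pose out of reach is approached as far as the arm can. A call is refused whole if a number of a shift passes 6.25 or a number of a turn 0.188, either way. A call with a gripper value outside its range is refused whole. The fingers move at their own pace and stop on an object; "newtons" is the grip in N (left out, the last holds). Time passes only in rows, so rows that do not move let the fingers close. It gives the time, the measured TCP pose, the force, the opening and the grip force at its end, in the units of the state.
- bot.get_state(): the state, without advancing time (a new reading comes with each control period).
- imaging.camera(name): name is "side" or "top" or "wrist"; returns (picture, depth): 420x560x3 uint8, red, green, blue; 420x560 float32, m along the optical axis (not along the pixel's ray), 0 where there is no reading.
- imaging.get_calibration(name): a dict with "fx", "fy", "cx", "cy" (pixels), "R" (3x3) and "t" (3): a world point X has camera coordinates R X + t. Camera axes: x right, y down, z forward; pixel columns grow to the right and rows downward; lengths in m; the calibration is good to about 2 mm. A picture is of the moment at which its call begins: read the wrist's pose just before it. get_calibration takes no time and is no camera call; for the wrist camera it gives the pose at the moment of the call.
- bot.finish_job(): hands the job in; it is judged then, once.
The state is a dict: "time": time; "joint_positions": joint angles; "joint_velocities": joint speeds; "joint_torque": joint torques, N m; "tcp_pos": TCP position; "ee_rot": TCP orientation; "force": force on the tool from outside, world axes, zero at the start; "ft_torque": the same for the moment, N m; "gripper_width": finger opening in m; "gripper_force": force on a finger pad.
Only numpy, scipy, OpenCV 4.12 (cv2) and the standard library are available. Lean on these libraries where they do the work, as an engineer would, in place of code of your own. Each camera call takes 0.05 s, during which the arm holds its last target. There are 200 camera calls.

## Working session

There is one attempt and no reset: what is moved stays moved. The work goes in short steps, Python scripts to look and compute and a tool call to move; the robot and the scene stay as the last step left them, time stands still between calls to the robot, and variables do not carry over. Pictures are saved under pics/ and viewed, at most 10 in all, crops included, and the job is handed in when it is done.

Besides the shell and the picture viewer there is one more tool, called after "Request:" by a JSON object that holds its "op" and its "data", one argument or row to a line. jog_arm: Moves the arm, as the interface text tells. Its arguments: {"type":"object","properties":{"increments":{"type":"array","items":{"type":"array","items":{"type":"number"}}},"newtons":{"type":"number"}},"required":["increments"]}

```bash
mkdir -p pics; python3 - <<'E'
from cell import bot, imaging
import cv2,numpy as np
s=bot.get_state(); print(s['time'],s['tcp_pos'],s['ee_rot'],s['gripper_width'],bot.pinch_z)
for n in ['top','side']:
    p,d=imaging.camera(n); c=imaging.get_calibration(n)
    cv2.imwrite(f'pics/{n}0.png',p[:,:,::-1]); np.savez(f'{n}0.npz',p=p,d=d,**c)
    print(n,c['fx'],-c['R'].T@c['t'])
E
```

```text
0.0 [ 0.19406824 -0.64603082  0.23045103] [-8.04651084e-04  9.89373123e-01  1.45396535e-01 -1.52885852e-04] 0.08560626553461705 0.0187
top 383.67712019395 [0.37455989 0.00502171 1.04315281]
side 414.9737323195314 [ 0.43227242 -0.70857548  0.95722383]
```

View pics/top0.png

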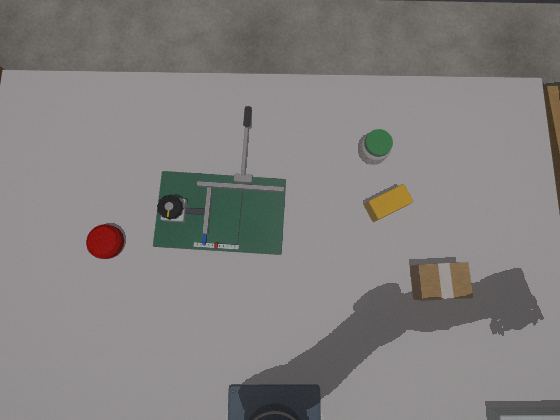

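View pics/side0.png

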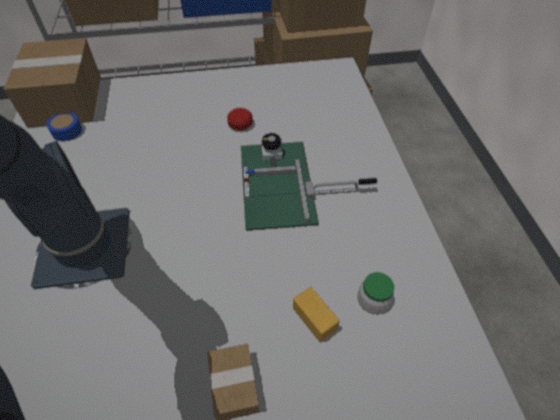

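The top view shows the board around px (220,213), the wheel at (170,207), blue pointer at (205,239), red clip at about (215,245) and the cheese at (388,202). The tub is at (378,145), the carton at (443,282) and the red cheese at (105,240). Next I measure each of them.

```bash
cat > h.py <<'E'
import numpy as np,cv2
def load(f): 
    z=np.load(f); return z['p'],z['d'],z
def ray(c,uv,z):
    uv=np.atleast_2d(uv).astype(float); R,t=c['R'],c['t']
    d=np.c_[(uv[:,0]-c['cx'])/c['fx'],(uv[:,1]-c['cy'])/c['fy'],np.ones(len(uv))]@R
    o=-R.T@t
    return o+d*((z-o[2])/d[:,2])[:,None]
def mask(p,lo,hi,box=None):
    m=cv2.inRange(cv2.cvtColor(p,cv2.COLOR_RGB2HSV),lo,hi)
    if box:
        k=np.zeros_like(m);x0,y0,x1,y1=box;k[y0:y1,x0:x1]=255;m&=k
    return m
def cent(m): 
    v,u=np.nonzero(m); return np.array([u.mean(),v.mean()]),len(u)
def cloud(c,m,d):
    v,u=np.nonzero((m>0)&(d>0)); Z=d[v,u]
    return (np.c_[(u-c['cx'])/c['fx']*Z,(v-c['cy'])/c['fy']*Z,Z]-c['t'])@c['R']
def big(m):
    cs,_=cv2.findContours(m,cv2.RETR_EXTERNAL,cv2.CHAIN_APPROX_NONE); return max(cs,key=cv2.contourArea)[:,0]
def rect(P): # world contour xy -> centre,size,yaw of long side
    (cx,cy),(w,h),a=cv2.minAreaRect((P[:,:2]*1000).astype(np.float32))
    if w<h: w,h,a=h,w,a+90
    return round(cx),round(cy),round(w),round(h),round((a+90)%180-90,1)
E
python3 - <<'E'
from h import *
for n,B in [('top',dict(b=(140,160,300,265),y=(355,170,425,230),r=(208,238,222,252),rc=(80,220,130,265),t=(350,120,400,170),c=(405,255,480,305))),
            ('side',dict(b=(230,135,325,235),y=(285,280,345,345),r=(240,165,256,190),rc=(220,100,260,135),t=(350,265,400,315),c=(200,340,262,420)))]:
    p,d,c=load(n+'0.npz')
    m=mask(p,(15,120,80),(32,255,255),B['y']); P=cloud(c,m,d); top=P[P[:,2]>.05]
    print(n,'cheese top z',np.median(top[:,2]),rect(top))
    m=mask(p,(60,80,20),(95,255,150),B['b']); m=cv2.morphologyEx(m,cv2.MORPH_CLOSE,np.ones((15,15)))
    print('board',rect(ray(c,big(m),.012)))
    m=mask(p,(100,120,40),(130,255,255),B['b']);uv,k=cent(m);P=cloud(c,m,d);print('blue',uv,k,np.median(P,0),ray(c,uv,.03))
    m=mask(p,(0,150,60),(8,255,255),B['r'])|mask(p,(170,150,60),(180,255,255),B['r']);uv,k=cent(m);P=cloud(c,m,d);print('clip',uv,k,np.median(P,0),ray(c,uv,.024))
    m=mask(p,(0,150,50),(8,255,255),B['rc'])|mask(p,(170,150,50),(180,255,255),B['rc']);P=cloud(c,m,d);P=P[P[:,2]>.04];print('round',rect(P))
    m=mask(p,(50,80,30),(95,255,255),B['t']);P=cloud(c,m,d);print('tub',np.median(P[:,2]),rect(P))
    m=mask(p,(5,60,50),(25,255,255),B['c']);P=cloud(c,m,d);P=P[P[:,2]>.06];print('carton',rect(P))
    m=mask(p,(0,0,0),(180,255,45),B['b']);P=cloud(c,m,d);P=P[P[:,2]>.065];print('wheel',P[:,2].max(),rect(P),len(P))
    p2=p[B['b'][1]:B['b'][3],B['b'][0]:B['b'][2],::-1]; cv2.imwrite(f'pics/{n}crop.png',cv2.resize(p2,None,fx=5,fy=5,interpolation=2)[:600,:800])
E
```

```text
top cheese top z 0.0581672187835135 (584, -304, 110, 54, -63.3)
board (561, 150, 342, 208, 86.6)
blue [203.75 239.25] 36 [0.48300327 0.18783726 0.03167886] [[0.48358914 0.18841484 0.03      ]]
clip [215.25 245.25] 12 [0.46699214 0.15758593 0.03295643] [[0.46844667 0.15856191 0.024     ]]
round (478, 447, 81, 81, 81.5)
tub 0.07520117809172233 (743, -276, 70, 70, 25.8)
carton (377, -430, 131, 89, -87.0)
wheel 0.08313436246055177 (563, 272, 60, 59, 39.9) 359
side cheese top z 0.05816206370735672 (581, -308, 107, 54, -64.0)
board (559, 161, 373, 201, 86.5)
blue [250.20833333 170.79166667] 24 [0.48368187 0.18461788 0.02995777] [[0.482857   0.18575932 0.03      ]]
clip [245.75 179.25] 4 [0.46487863 0.15237455 0.0300351 ] [[0.46573594 0.15825207 0.024     ]]
round (474, 436, 72, 70, -33.0)
tub 0.07514318260812254 (739, -279, 69, 68, 52.5)
carton (375, -432, 130, 89, -87.1)
wheel 0.08138633935508882 (561, 263, 54, 49, -4.8) 126
```

View pics/topcrop.png

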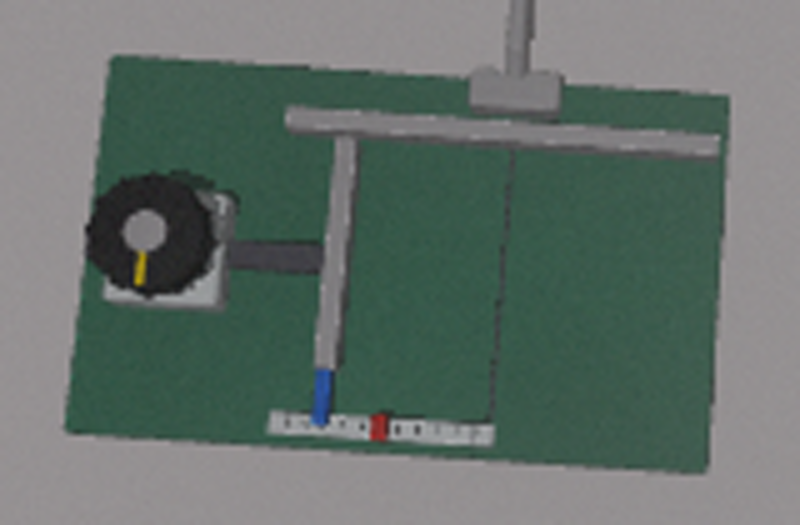

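The crop shows the pointer tip at (321,425) and the clip centre at (379,427). The pointer has about 30 mm to travel, which is roughly 3 rad on the wheel. Next the arm goes above the wheel.

Request:
{"op": "jog_arm", "data": {
  "increments": [
    [0,0,0,4.6,3.1,0,-1],
    [0,0,0,4.6,3.1,0,-1],
    [0,0,0,4.6,3.1,0,-1],
    [0,0,0,4.6,3.1,0,-1],
    [0,0,0,4.6,3.1,0,-1],
    [0,0,0,4.6,3.1,0,-1],
    [0,0,0,4.6,3.1,0,-1],
    [0,0,0,4.6,3.1,0,-1],
    [0,0,0,0,5,0,-1],
    [0,0,0,0,5,0,-1],
    [0,0,0,0,5,0,-1],
    [0,0,0,0,5,0,-1]
  ]
}}

```text
time: 1.6
tcp_pos: [0.5619, -0.1967, 0.2309]
ee_rot: [-0.0, 0.989, 0.145, -0.0]
force: [1.4, 0.5, 0.4]
gripper_width: 0.0856
gripper_force: 0.0
```

Request:
{"op": "jog_arm", "data": {
  "increments": [
    [0,0,0,0,5,0,-1],
    [0,0,0,0,5,0,-1],
    [0,0,0,0,5,0,-1],
    [0,0,0,0,5,0,-1],
    [0,0,0,0,5,0,-1],
    [0,0,0,0,5,0,-1],
    [0,0,0,0,4,0,-1],
    [0,0,0,0,0,0,-1],
    [0,0,0,0,0,0,-1]
  ]
}}

```text
time: 2.72
tcp_pos: [0.562, 0.1408, 0.231]
ee_rot: [0.0, 0.989, 0.145, -0.0]
force: [0.9, 0.1, 0.3]
gripper_width: 0.0852
gripper_force: 0.0
```

```bash
python3 - <<'E'
from cell import bot, imaging
from h import *
s=bot.get_state(); print(s['time'],s['tcp_pos'],s['ee_rot'],s['joint_positions'])
c=imaging.get_calibration('wrist');p,d=imaging.camera('wrist')
cv2.imwrite('pics/w1.png',p[:,:,::-1]);np.savez('w1.npz',p=p,d=d,**c)
print(-c['R'].T@c['t'],c['R'])
E
```

```text
2.725 [0.56202401 0.14083798 0.23095907] [ 3.64725623e-04  9.89386708e-01  1.45305390e-01 -3.89721330e-04] [-0.27758626  0.43280732 -0.07327756  1.69603178  0.03681692  1.01498801
 -1.64274119]
[0.63966284 0.16471533 0.37515821] [[ 0.28678818 -0.95799187  0.00203036]
 [-0.90875249 -0.27137572  0.31705539]
 [-0.3031855  -0.09277283 -0.94840485]]
```

View pics/w1.png

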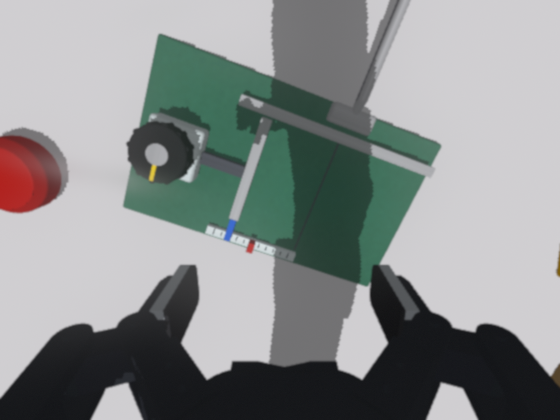

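The wrist view shows the wheel at (160,153), the pointer tip at (230,238) and the clip at (250,247). The fence runs from (243,99) to (432,172). I refine the measurements from here.

```bash
python3 - <<'E'
from h import *
p,d,c=load('w1.npz')
m=mask(p,(60,80,20),(95,255,200),(110,20,450,295)); m=cv2.morphologyEx(m,cv2.MORPH_CLOSE,np.ones((25,25)))
q=big(m); P=ray(c,q,.012); print('board',rect(P))
def red(b): return mask(p,(0,150,60),(8,255,255),b)|mask(p,(170,150,60),(180,255,255),b)
yaw=np.deg2rad(-3.4); ex=np.array([np.cos(yaw),np.sin(yaw)]); ey=np.array([-ex[1],ex[0]])
m=mask(p,(100,150,60),(130,255,255),(215,210,245,250)); P=cloud(c,m,d); print('blue n',len(P),'z',np.percentile(P[:,2],[5,50,95]),'bx',np.percentile(P[:,:2]@ex,[0,2,98]),'by',np.percentile(P[:,:2]@ey,[2,50,98]),np.median(P,0))
m=red((240,235,260,260)); P=cloud(c,m,d); print('clip n',len(P),'z',np.percentile(P[:,2],[5,50,95]),'by',np.percentile(P[:,:2]@ey,[2,50,98]),'bx',np.percentile(P[:,:2]@ex,[2,50,98]),np.median(P,0))
A=cloud(c,np.full(d.shape,255,np.uint8),d)
bx,by,z=A[:,:2]@ex,A[:,:2]@ey,A[:,2]
near=(abs(A[:,0]-.563)<.06)&(abs(A[:,1]-.272)<.06)&(z>.068)&(z<.085)
W=A[near]; print('wheel',rect(W),cv2.minEnclosingCircle((W[:,:2]*1000).astype(np.float32)),np.percentile(W[:,2],[5,50,95]))
F=A[(abs(z-.032)<.004)&(bx>.56)&(bx<.65)&(by>.0)&(by<.35)]; print('fence',len(F),rect(F), np.percentile(F[:,:2]@ex,[1,50,99]),np.percentile(F[:,:2]@ey,[.5,99.5]))
k=(abs(z-.032)<.004)&(bx>.49)&(bx<.55)&(by>.15)&(by<.3)
S=A[k]; print('stop',len(S),rect(S),np.percentile(S[:,:2]@ey,[2,50,98]))
E
```

```text
board (560, 148, 342, 206, 86.5)
blue n 106 z [0.03073131 0.03273011 0.03376775] bx [0.45757276 0.45788855 0.48314143] by [0.21216162 0.21562957 0.22005303] [0.48400979 0.18733876 0.03273011]
clip n 28 z [0.03268907 0.03391928 0.03513844] by [0.18260675 0.18452002 0.18659337] bx [0.45212034 0.45743304 0.4629281 ] [0.46757212 0.15702904 0.03391928]
wheel (561, 271, 61, 61, -77.9) ((561.5106811523438, 271.4015808105469), 31.754470825195312) [0.07471927 0.07759127 0.07923519]
fence 3393 (616, 138, 319, 73, -79.6) [0.56319765 0.61975098 0.64874047] [0.0166677  0.31831052]
stop 951 (534, 218, 80, 60, 86.3) [0.20937642 0.22050692 0.27311413]
```

Request:
{"op": "jog_arm", "data": {
  "increments": [
    [0,0,0.175,0,3,0,-1],
    [0,0,0.175,0,3,0,-1],
    [0,0,0.175,0,3,0,-1],
    [0,0,0.175,0,3,0,-1],
    [0,0,0.175,0,1,0,-1],
    [0,0,0.175,0,0,0,-1],
    [0,0,0.175,0,0,0,-1],
    [0,0,0.175,0,0,0,-1],
    [0,0,0.175,0,0,0,-1],
    [0,0,0.175,0,0,0,-1],
    [0,0,0.175,0,0,0,-1],
    [0,0,0.175,0,0,0,-1]
  ]
}}

```text
time: 4.28
tcp_pos: [0.5629, 0.2696, 0.2312]
ee_rot: [0.0, 0.365, 0.931, -0.0]
force: [0.7, -0.1, 0.2]
gripper_width: 0.0854
gripper_force: 0.0
```

Request:
{"op": "jog_arm", "data": {
  "increments": [
    [0,0,0.175,0,0,-3,-1],
    [0,0,0.175,0,0,-3,-1],
    [0,0,0,0,0,-3,-1],
    [0,0,0,0,0,0,-1]
  ]
}}

```text
time: 4.78
tcp_pos: [0.5617, 0.2688, 0.1392]
ee_rot: [-0.001, 0.2, 0.98, -0.002]
force: [-0.1, -0.3, 1.2]
gripper_width: 0.0853
gripper_force: 0.0
```

```bash
python3 - <<'E'
from cell import bot
s=bot.get_state(); print(s['time'],s['tcp_pos'],s['ee_rot'],s['joint_positions'][6])
E
```

```text
4.775 [0.56174931 0.26883021 0.13919434] [-0.00147166  0.1997151   0.97985128 -0.0017854 ] 0.2078340481192878
```

Request:
{"op": "jog_arm", "data": {
  "increments": [
    [0,0,0.18,0,0.25,0,-1],
    [0,0,0.18,0,0,-2,-1],
    [0,0,0,0,0,-2,-1],
    [0,0,0,0,0,-2,-1],
    [0,0,0,0,0,-2,-1],
    [0,0,0,0,0,-1.2,-1],
    [0,0,0,0,0,0,-1]
  ]
}}

```text
time: 5.65
tcp_pos: [0.5617, 0.2739, 0.0483]
ee_rot: [-0.001, 0.02, 1.0, -0.0]
force: [-0.6, 0.4, -0.3]
gripper_width: 0.0854
gripper_force: 0.0
```

Request:
{"op": "jog_arm", "data": {
  "increments": [
    [0,0,0,0,0,0,1],
    [0,0,0,0,0,0,1],
    [0,0,0,0,0,0,1],
    [0,0,0,0,0,0,1],
    [0,0,0,0,0,0,1],
    [0,0,0,0,0,0,1]
  ],
  "newtons": 50
}}

```text
time: 6.4
tcp_pos: [0.5625, 0.272, 0.0504]
ee_rot: [0.0, 0.02, 1.0, -0.002]
force: [-2.4, -7.5, 8.2]
gripper_width: 0.0584
gripper_force: 52.6
```

```bash
python3 - <<'E'
from cell import bot
s=bot.get_state(); print(s['time'],s['tcp_pos'],s['ee_rot'],s['joint_positions'][6],s['force'],s['ft_torque'],s['gripper_force'])
E
```

```text
6.4 [0.5625478  0.27196545 0.05039039] [ 4.77773598e-04  2.04982574e-02  9.99788472e-01 -1.61380218e-03] 0.4193336285035511 [-2.43896982 -7.53347788  8.15237418] [-1.56202003  0.46089979  0.15678598] 52.581759095191956
```

Request:
{"op": "jog_arm", "data": {
  "increments": [
    [0,0,0,0,-0.2,0,1],
    [0,0,-0.15,0,0,0,1],
    [0,0,-0.15,0,0,0,1],
    [0,0,-0.15,0,0,0,1],
    [0,0,-0.15,0,0,0,1],
    [0,0,-0.15,0,0,0,1],
    [0,0,-0.15,0,0,0,1],
    [0,0,-0.15,0,0,0,1],
    [0,0,-0.15,0,0,0,1],
    [0,0,-0.15,0,0,0,1],
    [0,0,-0.15,0,0,0,1],
    [0,0,0,0,0,0,1]
  ]
}}

```text
time: 7.9
tcp_pos: [0.5615, 0.2709, 0.0503]
ee_rot: [0.0, 0.697, 0.717, -0.001]
force: [-4.4, -4.7, 11.4]
gripper_width: 0.0586
gripper_force: 53.5
```

```bash
cat > chk.py <<'E'
from cell import bot, imaging
from h import *
s=bot.get_state(); print(s['time'],s['tcp_pos'],s['ee_rot'],s['joint_positions'][6],s['force'],s['ft_torque'],s['gripper_force'])
p,d=imaging.camera('top');c=imaging.get_calibration('top');ey=np.array([.0602,.998])
b=(185,225,250,260)
for n,m in [('blue',mask(p,(100,120,40),(130,255,255),b)),('clip',mask(p,(0,150,60),(8,255,255),b)|mask(p,(170,150,60),(180,255,255),b))]:
    if m.any(): uv,k=cent(m); X=ray(c,uv,.033)[0]; print(n,uv,k,X,X[:2]@ey)
E
python3 chk.py
```

```text
7.9 [0.56154405 0.27094909 0.05034247] [ 4.24035523e-04  6.97168899e-01  7.16906226e-01 -9.00162632e-04] -0.7673602105933501 [-4.36935269 -4.72779985 11.43277949] [-1.13323592  1.30475099 -0.36595708] 53.47082018852234
blue [209.62162162 239.16216216] 37 [0.48356676 0.17250088 0.033     ] 0.20126659755953694
clip [215.5 245. ] 10 [0.46827612 0.15657456 0.033     ] 0.18445163819195423
```

Request:
{"op": "jog_arm", "data": {
  "increments": [
    [0,0,-0.15,0,0,0,1],
    [0,0,-0.15,0,0,0,1],
    [0,0,-0.15,0,0,0,1],
    [0,0,-0.15,0,0,0,1],
    [0,0,-0.15,0,0,0,1],
    [0,0,-0.15,0,0,0,1],
    [0,0,-0.15,0,0,0,1],
    [0,0,-0.15,0,0,0,1],
    [0,0,-0.15,0,0,0,1],
    [0,0,-0.15,0,0,0,1],
    [0,0,-0.1,0,0,0,1],
    [0,0,0,0,0,0,1]
  ]
}}

```text
time: 9.45
tcp_pos: [0.5606, 0.272, 0.0504]
ee_rot: [-0.0, 1.0, 0.0, -0.001]
force: [-9.6, -3.8, 13.7]
gripper_width: 0.0583
gripper_force: 53.8
```

```bash
python3 chk.py
```

```text
9.45 [0.56056204 0.27198955 0.05035191] [-2.26258765e-05  9.99999303e-01  1.23767990e-04 -1.17426051e-03] -1.9460763361136777 [-9.62866552 -3.8322894  13.73245915] [-0.39472062  1.7851432  -0.34757714] 53.750630021095276
blue [215.875      238.45833333] 24 [0.48549785 0.15617202 0.033     ] 0.1850866494147898
clip [215.25 245.25] 4 [0.46761757 0.15720602 0.033     ] 0.18504218257641242
```

Request:
{"op": "jog_arm", "data": {
  "increments": [
    [0,0,0,0,0,0,-1],
    [0,0,0,0,0,0,-1],
    [0,0,0,0,0,0,-1],
    [0,0,0,0,0,0,-1],
    [0,0,0,0,0,3,-1],
    [0,0,0,0,0,5,-1],
    [0,0,0,0,-1,5,-1],
    [0,0,0,0,-5,4,-1],
    [0,0,0,0,-5,1,-1],
    [0,0,0,0,-2,0,-1],
    [0,0,0,0,0,0,-1],
    [0,0,0,0,0,0,-1]
  ]
}}

```text
time: 11.0
tcp_pos: [0.5619, 0.1451, 0.2277]
ee_rot: [-0.0, 1.0, 0.002, -0.001]
force: [0.3, 0.2, -0.4]
gripper_width: 0.0859
gripper_force: 0.0
```

```bash
python3 chk.py; python3 - <<'E'
from cell import bot, imaging
from h import *
c=imaging.get_calibration('wrist');p,d=imaging.camera('wrist')
np.savez('w2.npz',p=p,d=d,**c)
ey=np.array([.0602,.998]);ex=np.array([.998,-.0602])
red=mask(p,(0,150,60),(8,255,255))|mask(p,(170,150,60),(180,255,255))
for n,m in [('blue',mask(p,(100,150,60),(130,255,255))),('clip',red)]:
    A=cloud(c,m,d); v,u=np.nonzero((m>0)&(d>0)); k=(abs(A[:,0]-.47)<.04)&(abs(A[:,1]-.16)<.05); A=A[k]
    print(n,len(A),u[k].mean(),v[k].mean(),np.median(A,0),'by',np.percentile(A[:,:2]@ey,[2,50,98]),(A[:,:2]@ey).mean(),'bx',np.percentile(A[:,:2]@ex,[2,98]))
x,y,w,h=170,120,280,210
u0=int(np.clip(u[k].mean()-100,0,360));v0=int(np.clip(v[k].mean()-100,0,270))
cv2.imwrite('pics/w2.png',cv2.resize(p[v0:v0+150,u0:u0+200,::-1],None,fx=4,fy=4,interpolation=2)); print(u0,v0)
E
```

```text
11.0 [0.56187726 0.14506207 0.22769522] [-3.85646670e-04  9.99998152e-01  1.80617950e-03 -5.34002960e-04] -1.7886312652833862 [ 0.33978504  0.19492842 -0.36131735] [-0.01349842  0.01484098 -0.03319778] 0.0
blue [215.77777778 238.77777778] 27 [0.48465341 0.15639869 0.033     ] 0.1852620243177771
clip [215.25 245.25] 12 [0.46761757 0.15720602 0.033     ] 0.18504218257641242
blue 87 275.04597701149424 241.11494252873564 [0.48447837 0.15629741 0.0327325 ] by [0.18140126 0.18512992 0.18933186] 0.18516081400635204 bx [0.46401834 0.48322805]<stdin>:9: RuntimeWarning: Mean of empty slice.
  ret = ret.dtype.type(ret / rcount)
  return _methods._mean(a, axis=axis, dtype=dtype,
  ret = um.true_divide(
Traceback (most recent call last):
IndexError: index -1 is out of bounds for axis 0 with size 0
```

The pointer is within about 1 mm of the clip: 185.2 against 184.5 to 185.0 mm. Next I measure the fence and stop faces and the cheese, and view this frame.

```bash
python3 - <<'E'
from h import *
p,d,c=load('w2.npz')
cv2.imwrite('pics/w2.png',p[:,:,::-1])
ey=np.array([.0602,.998]);ex=np.array([.998,-.0602])
A=cloud(c,np.full(d.shape,255,np.uint8),d); bx,by,z=A[:,:2]@ex,A[:,:2]@ey,A[:,2]
tall=(z>.027)&(z<.037)
for lo in (.03,.06,.09,.12,.15):
    k=tall&(by>lo)&(by<lo+.03)&(bx>.54)&(bx<.66); print('fence',lo,k.sum(),np.percentile(bx[k],[2,50,98]) if k.any() else '')
for lo in (.49,.51,.53,.55,.57):
    k=tall&(bx>lo)&(bx<lo+.02)&(by>.15)&(by<.23); print('stop',lo,k.sum(),np.percentile(by[k],[2,50,98]) if k.any() else '')
E
```

```text
fence 0.03 315 [0.61382573 0.61968718 0.62544412]
fence 0.06 314 [0.6139716  0.61969704 0.62540903]
fence 0.09 637 [0.61413907 0.63193534 0.65250065]
fence 0.12 872 [0.61429702 0.63611981 0.65270006]
fence 0.15 465 [0.54874834 0.61928185 0.64898344]
stop 0.49 154 [0.17886616 0.18447902 0.19026742]
stop 0.51 163 [0.17876536 0.18465814 0.1902932 ]
stop 0.53 525 [0.1793895  0.20109586 0.22893578]
stop 0.55 202 [0.17887169 0.1852873  0.22344517]
stop 0.57 187 [0.17895556 0.18448237 0.19020341]
```

View pics/w2.png

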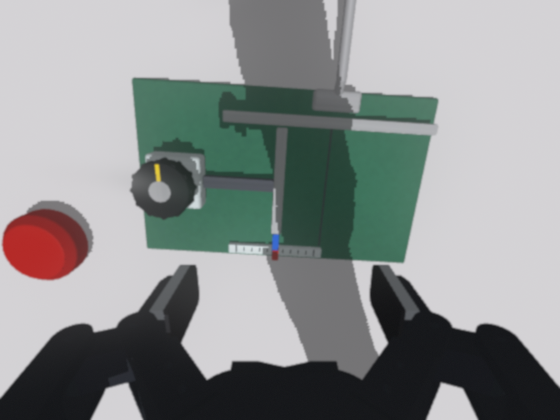

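The pointer sits in line with the clip at about (275,243), and the wheel is free. I check the bow's profile while moving to the cheese.

```bash
python3 - <<'E'
from h import *
ey=np.array([.0602,.998]);ex=np.array([.998,-.0602])
for f in ('w1.npz','w2.npz'):
    p,d,c=load(f); A=cloud(c,np.full(d.shape,255,np.uint8),d); bx,by,z=A[:,:2]@ex,A[:,:2]@ey,A[:,2]
    for lo in np.arange(.628,.72,.012):
        k=(bx>lo)&(bx<lo+.012)&(by>.03)&(by<.18)&(z>.02)
        if k.sum()>5: print(f,round(lo,3),k.sum(),'by',np.percentile(by[k],[3,97]).round(4),'z',np.percentile(z[k],[50,97]).round(4))
E
```

```text
w1.npz 0.628 367 by [0.1054 0.1524] z [0.0356 0.0371]
w1.npz 0.64 546 by [0.1052 0.1524] z [0.0358 0.0376]
w1.npz 0.652 180 by [0.1084 0.1489] z [0.0412 0.0487]
w1.npz 0.664 124 by [0.1236 0.1326] z [0.048  0.0498]
w1.npz 0.676 125 by [0.1234 0.1327] z [0.0481 0.0499]
w1.npz 0.688 134 by [0.1237 0.1326] z [0.0479 0.0496]
w1.npz 0.7 138 by [0.1236 0.1325] z [0.0479 0.0497]
w1.npz 0.712 141 by [0.1238 0.1325] z [0.048  0.0502]
w2.npz 0.628 392 by [0.1052 0.1521] z [0.0355 0.0372]
w2.npz 0.64 579 by [0.1049 0.1522] z [0.0358 0.0377]
w2.npz 0.652 185 by [0.1111 0.1476] z [0.042  0.0492]
w2.npz 0.664 133 by [0.1234 0.1326] z [0.048  0.0498]
w2.npz 0.676 137 by [0.1236 0.1326] z [0.048  0.0498]
w2.npz 0.688 146 by [0.1234 0.1327] z [0.0481 0.0502]
w2.npz 0.7 151 by [0.1234 0.1327] z [0.0479 0.0498]
w2.npz 0.712 154 by [0.1239 0.1326] z [0.0481 0.0498]
```

Request:
{"op": "jog_arm", "data": {
  "increments": [
    [0,0,0.18,0,-4.5,0,-1],
    [0,0,0.18,0,-4.5,0,-1],
    [0,0,0.18,0,-4.5,0,-1],
    [0,0,0.18,0,-4.5,0,-1],
    [0,0,0.18,0,-4.5,0,-1],
    [0,0,0.18,0,-4.5,0,-1],
    [0,0,0.18,0,-4.5,0,-1],
    [0,0,0.18,0,-4.5,0,-1],
    [0,0,0.18,0,-4.5,0,-1],
    [0,0,0.18,0,-4.5,0,-1],
    [0,0,0.18,0,0,0,-1],
    [0,0,0.05,0,0,0,-1]
  ]
}}

```text
time: 12.6
tcp_pos: [0.5627, -0.3064, 0.2275]
ee_rot: [-0.001, 0.525, 0.851, 0.0]
force: [0.3, 0.6, 0.2]
gripper_width: 0.0855
gripper_force: 0.0
```

Request:
{"op": "jog_arm", "data": {
  "increments": [
    [0,0,0,2,0,0,-1],
    [0,0,0,0,0,0,-1],
    [0,0,0,0,0,0,-1]
  ]
}}

```text
time: 12.98
tcp_pos: [0.5821, -0.3061, 0.2278]
ee_rot: [-0.001, 0.526, 0.85, -0.0]
force: [-0.1, -0.3, -0.0]
gripper_width: 0.0855
gripper_force: 0.0
```

```bash
python3 - <<'E'
from cell import bot, imaging
from h import *
s=bot.get_state(); print(s['time'],s['tcp_pos'],s['ee_rot'],s['joint_positions'][6])
c=imaging.get_calibration('wrist');p,d=imaging.camera('wrist'); np.savez('w3.npz',p=p,d=d,**c)
cv2.imwrite('pics/w3.png',p[:,:,::-1])
P=cloud(c,mask(p,(15,120,60),(32,255,255)),d); P=P[(P[:,2]>.05)&(P[:,2]<.065)&(abs(P[:,1]+.305)<.1)]; print(len(P),rect(P),np.median(P[:,2]))
E
```

```text
12.975 [ 0.58208955 -0.30611497  0.22782292] [-5.13805710e-04  5.26481487e-01  8.50186435e-01 -7.56738506e-05] 0.751879279122841
4949 (582, -305, 108, 54, -63.5) 0.059779811344752055
```

View pics/w3.png

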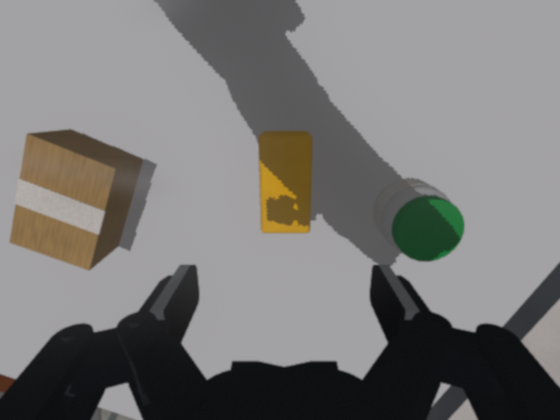

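The cheese is centred between the fingers' lines, at (286,182), and aligned with them. Descend and grasp.

Request:
{"op": "jog_arm", "data": {
  "increments": [
    [0,0,0,0,0.1,-4,-1],
    [0,0,0,0,0,-4,-1],
    [0,0,0,0,0,-4,-1],
    [0,0,0,0,0,-4,-1],
    [0,0,0,0,0,-2.5,-1],
    [0,0,0,0,0,-1.3,-1],
    [0,0,0,0,0,0,-1],
    [0,0,0,0,0,0,1],
    [0,0,0,0,0,0,1],
    [0,0,0,0,0,0,1],
    [0,0,0,0,0,0,1],
    [0,0,0,0,0,0,1]
  ],
  "newtons": 70
}}

```text
time: 14.52
tcp_pos: [0.583, -0.3061, 0.032]
ee_rot: [0.001, 0.527, 0.85, 0.0]
force: [-0.2, 0.6, 6.3]
gripper_width: 0.0548
gripper_force: 75.4
```

Request:
{"op": "jog_arm", "data": {
  "increments": [
    [0,0,0,0,0,0,1],
    [0,0,0,0,0,0,1],
    [0,0,0,0,0,2,1],
    [0,0,0,0,0,3,1],
    [0,0,0,0,0,3,1],
    [0,0,0,0,0,0,1]
  ]
}}

```text
time: 15.28
tcp_pos: [0.5838, -0.3065, 0.1139]
ee_rot: [0.003, 0.527, 0.85, 0.0]
force: [-0.4, -0.2, -3.5]
gripper_width: 0.0547
gripper_force: 75.1
```

Request:
{"op": "jog_arm", "data": {
  "increments": [
    [0,0,-0.066,-0.2,3,0,1],
    [0,0,-0.066,-0.2,4.5,0,1],
    [0,0,-0.066,-0.2,4.5,0,1],
    [0,0,-0.066,-0.2,4.5,0,1],
    [0,0,-0.066,-0.2,4.5,0,1],
    [0,0,-0.066,-0.2,4.5,0,1],
    [0,0,-0.066,-0.2,4.5,0,1],
    [0,0,-0.066,0,3,0,1],
    [0,0,0,0,2,0,1],
    [0,0,0,0,1,0,1],
    [0,0,0,0,0,0,1],
    [0,0,0,0,0,0,1]
  ]
}}

```text
time: 16.77
tcp_pos: [0.5682, 0.0525, 0.1103]
ee_rot: [0.0, 0.731, 0.682, -0.0]
force: [-0.2, -0.2, -2.6]
gripper_width: 0.0546
gripper_force: 74.9
```

```bash
python3 - <<'E'
from cell import bot, imaging
from h import *
s=bot.get_state(); q=s['ee_rot'];print(s['time'],s['tcp_pos'],q,np.degrees(2*np.arctan2(q[2],q[1])),s['joint_positions'][6],s['force'],s['ft_torque'])
for n in ('top','side'):
    c=imaging.get_calibration(n);p,d=imaging.camera(n)
    P=cloud(c,mask(p,(15,120,50),(32,255,255)),d);P=P[(abs(P[:,1]-.06)<.1)&(abs(P[:,0]-.57)<.1)]; print(n,len(P),np.percentile(P[:,2],[3,50,97]))
    T=P[P[:,2]>np.percentile(P[:,2],97)-.012]; print(rect(T))
    if n=='top': cv2.imwrite('pics/t4.png',cv2.resize(p[150:270,140:300,::-1],None,fx=5,fy=5))
E
```

```text
16.775 [0.5682242  0.05254784 0.11026585] [ 2.44889097e-04  7.30893250e-01  6.82491669e-01 -3.45526904e-04] 86.0773276403714 -0.28320993588153004 [-0.24789604 -0.2479113  -2.5852573 ] [-0.01252213 -0.076002    0.0143715 ]Traceback (most recent call last):
  File "<stdin>", line 6, in <module>
    return _quantile_unchecked(
        a, q, axis, out, overwrite_input, method, keepdims, weights)
    return _ureduce(a,
                    func=_quantile_ureduce_func,
    ...<5 lines>...
                    overwrite_input=overwrite_input,
                    method=method)
    r = func(a, **kwargs)
    result = _quantile(arr,
                       quantiles=q,
    ...<2 lines>...
                       out=out,
                       weights=wgt)
    slices_having_nans = np.isnan(arr[-1, ...])
                                  ~~~^^^^^^^^^
IndexError: index -1 is out of bounds for axis 0 with size 0
```

Request:
{"op": "jog_arm", "data": {
  "increments": [
    [0,0,0,0,0,-3,1],
    [0,0,0,0,0,-2,1],
    [0,0,0,0,0,-1,1],
    [0,0,0,0,0,-0.3,1],
    [0,0,0,0,0,0,1],
    [0,0,0,0,0,0,1]
  ]
}}

```text
time: 17.58
tcp_pos: [0.5687, 0.0542, 0.048]
ee_rot: [0.0, 0.73, 0.683, 0.0]
force: [0.7, -0.8, -1.7]
gripper_width: 0.0549
gripper_force: 74.9
```

Request:
{"op": "jog_arm", "data": {
  "increments": [
    [0,0,0,0,0,-0.1,1],
    [0,0,0,0,0,-0.1,1],
    [0,0,0,0,0,0,1]
  ]
}}

```text
time: 17.95
tcp_pos: [0.5681, 0.0542, 0.0453]
ee_rot: [-0.0, 0.73, 0.683, -0.0]
force: [-0.2, 0.3, -2.6]
gripper_width: 0.0546
gripper_force: 74.9
```

Request:
{"op": "jog_arm", "data": {
  "increments": [
    [0,0,0,0.55,0.8,0,1],
    [0,0,0,0.55,0.8,0,1],
    [0,0,0,0.55,0.8,0,1],
    [0,0,0,0.45,0.7,0,1],
    [0,0,0,0,0,0,1],
    [0,0,0,0,0,-0.1,1],
    [0,0,0,0,0,-0.1,1],
    [0,0,0,0,0,0,1]
  ]
}}

```text
time: 18.95
tcp_pos: [0.589, 0.0848, 0.044]
ee_rot: [0.0, 0.731, 0.683, -0.0]
force: [-1.9, 0.4, 4.9]
gripper_width: 0.0549
gripper_force: 75.8
```

Request:
{"op": "jog_arm", "data": {
  "increments": [
    [0,0,0,0,0,-0.1,1],
    [0,0,0,0.2,0,0,1],
    [0,0,0,0.1,0,0,1],
    [0,0,0,0,0,0,1]
  ]
}}

```text
time: 19.45
tcp_pos: [0.5892, 0.0848, 0.044]
ee_rot: [-0.001, 0.73, 0.683, -0.002]
force: [-16.6, -0.2, 27.7]
gripper_width: 0.0546
gripper_force: 78.8
```

Request:
{"op": "jog_arm", "data": {
  "increments": [
    [0,0,0,0,0,0.1,1],
    [0,0,0,0,0,0,1],
    [0,0,0,0,0,0,1]
  ]
}}

```text
time: 19.82
tcp_pos: [0.5917, 0.0848, 0.044]
ee_rot: [-0.0, 0.731, 0.683, -0.0]
force: [-5.5, -0.4, 11.4]
gripper_width: 0.0545
gripper_force: 76.6
```

Request:
{"op": "jog_arm", "data": {
  "increments": [
    [0,0,0,0.1,0,0,1],
    [0,0,0,0,0,0,1],
    [0,0,0,0,0,0,1]
  ]
}}

```text
time: 20.2
tcp_pos: [0.5918, 0.0848, 0.044]
ee_rot: [-0.001, 0.731, 0.683, -0.001]
force: [-8.1, -0.5, 14.4]
gripper_width: 0.0547
gripper_force: 77.2
```

Request:
{"op": "jog_arm", "data": {
  "increments": [
    [0,0,0,0.1,0,0,1],
    [0,0,0,0,0,0,1],
    [0,0,0,0,0,0,1]
  ]
}}

```text
time: 20.58
tcp_pos: [0.5918, 0.0848, 0.044]
ee_rot: [-0.001, 0.73, 0.683, -0.002]
force: [-12.0, -0.1, 17.4]
gripper_width: 0.0551
gripper_force: 77.6
```

Request:
{"op": "jog_arm", "data": {
  "increments": [
    [0,0,0,0,0,0.1,1],
    [0,0,0,0,0,0,1],
    [0,0,0,0,0,0,1]
  ]
}}

```text
time: 20.95
tcp_pos: [0.5925, 0.0848, 0.0441]
ee_rot: [-0.001, 0.73, 0.683, -0.001]
force: [-7.2, -1.0, 5.2]
gripper_width: 0.0546
gripper_force: 76.0
```

Request:
{"op": "jog_arm", "data": {
  "increments": [
    [0,0,0,0.1,0.1,0,1],
    [0,0,0,0,0.1,0,1],
    [0,0,0,0,0.1,0,1],
    [0,0,0,0,0,0,1]
  ]
}}

```text
time: 21.45
tcp_pos: [0.5924, 0.085, 0.0441]
ee_rot: [-0.0, 0.731, 0.682, -0.003]
force: [-11.2, -8.4, 9.9]
gripper_width: 0.0548
gripper_force: 76.7
```

Request:
{"op": "jog_arm", "data": {
  "increments": [
    [0,0,0,0,0.1,0,1],
    [0,0,0,0,0,0,1],
    [0,0,0,0,0,0,1]
  ]
}}

```text
time: 21.82
tcp_pos: [0.5924, 0.085, 0.0441]
ee_rot: [-0.0, 0.731, 0.682, -0.004]
force: [-9.5, -11.1, 10.8]
gripper_width: 0.0545
gripper_force: 76.7
```

Request:
{"op": "jog_arm", "data": {
  "increments": [
    [0,0,0,0,0,0.05,1],
    [0,0,0,0,0.05,0,1],
    [0,0,0,0,0,0,1],
    [0,0,0,0,0,0,1]
  ]
}}

```text
time: 22.32
tcp_pos: [0.5924, 0.086, 0.0442]
ee_rot: [-0.0, 0.731, 0.682, -0.003]
force: [-8.9, -8.1, 5.1]
gripper_width: 0.0544
gripper_force: 75.9
```

```bash
python3 chk.py; python3 - <<'E'
from cell import bot, imaging
from h import *
ey=np.array([.0602,.998]);ex=np.array([.998,-.0602])
for n in ('wrist','side','top'):
    c=imaging.get_calibration(n);p,d=imaging.camera(n); np.savez(n+'5.npz',p=p,d=d,**c)
    cv2.imwrite(f'pics/{n}5.png',p[:,:,::-1])
    P=cloud(c,mask(p,(13,100,30),(33,255,255)),d);P=P[(abs(P[:,1]-.09)<.1)&(abs(P[:,0]-.59)<.08)&(P[:,2]>.02)]
    if len(P): print(n,len(P),np.percentile(P[:,2],[3,50,97]),'bx',np.percentile(P[:,:2]@ex,[1,99]),'by',np.percentile(P[:,:2]@ey,[1,99]))
E
```

```text
22.325 [0.59244102 0.08603754 0.04422284] [-3.74526541e-04  7.31141131e-01  6.82217204e-01 -3.49169599e-03] -0.3351496091968089 [-8.92863146 -8.11170102  5.09867051] [-1.77050415  1.85116471  0.16591436] 75.90023875236511
wrist 25136 [0.044357   0.07186945 0.07306552] bx [0.55897513 0.61263869] by [0.0846192  0.17721636]
side 676 [0.02450769 0.06947645 0.07569739] bx [0.55712549 0.61190535] by [0.06490425 0.15505371]
```

View pics/side5.png

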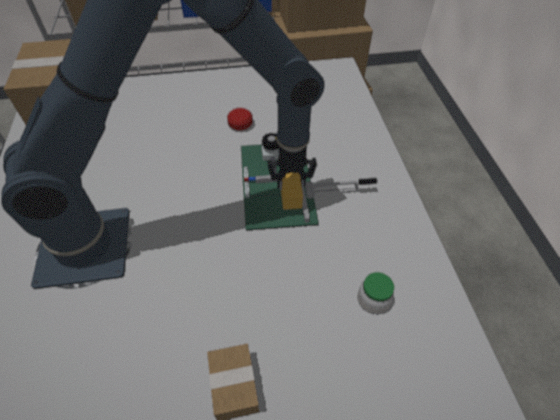

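The side view shows the cheese at (291,192), seated in the corner, with the tub, carton and red cheese where they were. I measure the remaining gaps in the wrist view.

```bash
cat > gap.py <<'E'
import sys
from cell import bot, imaging
from h import *
s=bot.get_state(); print(s['time'],s['tcp_pos'],s['force'])
c=imaging.get_calibration('wrist');p,d=imaging.camera('wrist')
ey=np.array([.0602,.998]);ex=np.array([.998,-.0602])
A=cloud(c,np.full(d.shape,255,np.uint8),d); bx,by,z=A[:,:2]@ex,A[:,:2]@ey,A[:,2]
k=(z>.064)&(z<.077)&(by>.14)&(by<.195)&(bx>.565)&(bx<.605); print('cheese end',k.sum(),np.percentile(by[k],[98,99.7,100]))
k=(z>.027)&(z<.037)&(bx>.50)&(bx<.60)&(by>.15)&(by<.215); print('stop',k.sum(),np.percentile(by[k],[1,50,99]))
k=(z>.064)&(z<.077)&(by>.145)&(by<.17); print('cheese fence side',np.percentile(bx[k],[.3,1,99,99.7]))
K=(z>.064)&(z<.077)&(by>.06)&(by<.2)&(bx>.54)&(bx<.63); B=(bx[K],by[K])
e=[(q+.004,np.percentile(bx[K&False if False else K][(by[K]>q)&(by[K]<q+.008)],[1,99])) for q in np.arange(.14,.172,.008)]; print(e)
k=(z>.027)&(z<.037)&(by>.18)&(by<.25)&(bx>.60)&(bx<.64); print('fence',k.sum(),np.percentile(bx[k],[1,99]) if k.any() else '')
E
python3 gap.py
```

```text
22.525 [0.5924746  0.08600603 0.04424392] [-8.65726842 -8.67349623  4.93050889]
cheese end 8441 [0.17704397 0.17734051 0.1777413 ]
stop 6459 [0.17687504 0.18713154 0.2137752 ]
cheese fence side [0.55851938 0.55933577 0.61296793 0.61383027]
[(np.float64(0.14400000000000002), array([0.55939293, 0.61291195])), (np.float64(0.15200000000000002), array([0.55934937, 0.61294457])), (np.float64(0.16000000000000003), array([0.55933629, 0.61293223])), (np.float64(0.16800000000000004), array([0.55949071, 0.61309444]))]
fence 4675 [0.60096356 0.62570942]
```

View pics/wrist5.png

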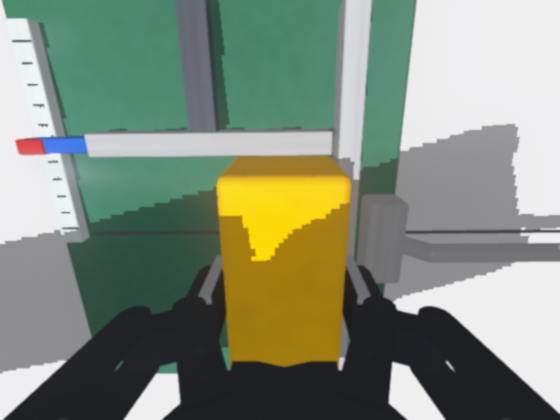

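The cheese's end is at the stop near (285,157), and the pointer (65,145) is level with the clip (30,147). I increase the push on both faces and watch the forces.

Request:
{"op": "jog_arm", "data": {
  "increments": [
    [0,0,0,0,0.1,0,1],
    [0,0,0,0.05,0,0,1],
    [0,0,0,0,0,0,1],
    [0,0,0,0,0,0,1]
  ]
}}

```text
time: 23.08
tcp_pos: [0.5925, 0.0869, 0.0442]
ee_rot: [-0.001, 0.731, 0.682, -0.004]
force: [-9.5, -8.5, 7.0]
gripper_width: 0.0545
gripper_force: 76.3
```

Request:
{"op": "jog_arm", "data": {
  "increments": [
    [0,0,0,0,0.1,0,1],
    [0,0,0,0.05,0,0,1],
    [0,0,0,0,0,0,1],
    [0,0,0,0,0,0,1]
  ]
}}

```text
time: 23.58
tcp_pos: [0.5926, 0.0873, 0.0442]
ee_rot: [-0.001, 0.731, 0.682, -0.004]
force: [-10.6, -10.4, 10.0]
gripper_width: 0.0547
gripper_force: 76.6
```

Request:
{"op": "jog_arm", "data": {
  "increments": [
    [0,0,0,0,0.1,0.04,1],
    [0,0,0,0,0,0,1],
    [0,0,0,0,0,0,1]
  ]
}}

```text
time: 23.95
tcp_pos: [0.5927, 0.0882, 0.0444]
ee_rot: [-0.001, 0.731, 0.682, -0.004]
force: [-10.2, -10.8, 5.8]
gripper_width: 0.0551
gripper_force: 75.9
```

Request:
{"op": "jog_arm", "data": {
  "increments": [
    [0,0,0,0,0.1,0,1],
    [0,0,0,0,0,0,1],
    [0,0,0,0,0,0,1]
  ]
}}

```text
time: 24.32
tcp_pos: [0.5926, 0.0883, 0.0444]
ee_rot: [-0.0, 0.731, 0.682, -0.005]
force: [-10.6, -13.1, 6.8]
gripper_width: 0.0544
gripper_force: 76.2
```

Motion in y has now stopped at by about 0.1238 m, against the expected 0.1236, so this looks like stop contact. I confirm with one more step.

Request:
{"op": "jog_arm", "data": {
  "increments": [
    [0,0,0,0,0.1,0,1],
    [0,0,0,0,0,0,1],
    [0,0,0,0,0,0,1],
    [0,0,0,0,0,0,1]
  ]
}}

```text
time: 24.82
tcp_pos: [0.5926, 0.0883, 0.0445]
ee_rot: [0.0, 0.732, 0.682, -0.005]
force: [-9.9, -15.6, 8.6]
gripper_width: 0.0548
gripper_force: 76.3
```

Request:
{"op": "jog_arm", "data": {
  "increments": [
    [0,0,0,0.05,0.05,0.03,1],
    [0,0,0,0,0,0,1],
    [0,0,0,0,0,0,1],
    [0,0,0,0,0,0,1]
  ]
}}

```text
time: 25.32
tcp_pos: [0.5926, 0.0884, 0.0446]
ee_rot: [0.0, 0.732, 0.682, -0.006]
force: [-10.2, -16.9, 7.1]
gripper_width: 0.0544
gripper_force: 76.3
```

```bash
python3 gap.py; python3 - <<'E'
from cell import bot, imaging
from h import *
c=imaging.get_calibration('wrist');p,d=imaging.camera('wrist')
ey=np.array([.0602,.998])
for n,m in [('blue',mask(p,(100,150,60),(130,255,255),(0,100,100,190))),('clip',mask(p,(0,150,60),(8,255,255),(0,100,100,190))|mask(p,(170,150,60),(180,255,255),(0,100,100,190)))]:
    uv,k=cent(m); print(n,uv,k,ray(c,uv,.033)[0][:2]@ey)
s=bot.get_state(); q=s['ee_rot']; print(np.degrees(2*np.arctan2(q[2],q[1])),s['ft_torque'])
E
```

```text
25.325 [0.59264671 0.08839443 0.04457598] [-10.24962665 -16.94830892   7.12131007]
cheese end 8892 [0.17947477 0.17974657 0.18002467]
stop 6263 [0.17918876 0.18734312 0.21381425]
cheese fence side [0.55870967 0.55950833 0.61316416 0.61399631]
[(np.float64(0.14400000000000002), array([0.55936753, 0.61297687])), (np.float64(0.15200000000000002), array([0.55951058, 0.61304778])), (np.float64(0.16000000000000003), array([0.55957781, 0.61313977])), (np.float64(0.16800000000000004), array([0.55957371, 0.61321357]))]
fence 4784 [0.6010066  0.62569532]
blue [ 66.73571429 148.96607143] 560 0.1860129490649626
clip [ 31.31451613 147.28225806] 124 0.18705079647267323
85.96431969284083 [-3.53303879  2.44895626  0.64292952]
```

Request:
{"op": "jog_arm", "data": {
  "increments": [
    [0,0,0,0.1,0,0,1],
    [0,0,0,0,0,0,1],
    [0,0,0,0,0,0,1],
    [0,0,0,0,0,0,1],
    [0,0,0,0,0,0,1],
    [0,0,0,0,0,0,1]
  ]
}}

```text
time: 26.18
tcp_pos: [0.5927, 0.0884, 0.0445]
ee_rot: [-0.0, 0.731, 0.682, -0.006]
force: [-15.5, -16.7, 10.5]
gripper_width: 0.0546
gripper_force: 76.7
```

```bash
python3 -c "
from cell import bot
print(bot.finish_job())"
```

```text
the job is handed in; nothing more can be done
None
```

I set the stop with the handwheel to within about 1 mm of the red clip, then handed the job in at 26 s with the cheese gripped and pressed at about 15 N on the back fence and 17 N on the stop; the judge's verdict was not shown.

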